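# Seat the jog dial of an edit controller

## Robot

A 6-joint arm with a two-finger parallel gripper is mounted at the origin on the work surface. World frame = base frame: x ahead of the robot, y to its left, z up, the work surface at z = 0. Lengths are in mm, angles in rad, forces in N, time in s.
With the tool pointing down it reaches from about 200 to 875 mm from the base axis. Payload 3.4 kg.
Tool frame: the origin (TCP) lies at the very end of the fingers, on their centre line; the grasp point (between the pads) lies 19 mm behind it; z points along the fingers, y is the direction in which the jaws open and shut (so a half turn about z gives the same grasp; the last joint's range is limited). The gripper opens to 94 mm and grips with 3 to 60 N. Pads are 16 mm wide; open, the fingers measure 119 mm over their backs; the gripper's body (75 mm by 177 mm) begins 78 mm behind the grasp point.
Start: joints at [1.054, 0.276, 1.505, -0, 1.361, -0.121], TCP at [221.71, 530.575, 205.493] pointing down, gripper open.
Joint ranges: [-2.89, 2.89], [-0.75, 2.08], [0.22, 2.7], [-1.18, 4.32], [0.11, 2.71], [-2.7, 2.7]. Speed limits (rad/s): [2.57, 2.57, 3.14, 3.14, 3.14, 3.14].

## Interface

Orientations are given as [roll, pitch, yaw] about the fixed x, y, z axes, in that order (R = Rz(yaw) Ry(pitch) Rx(roll)).
In Python, from cell import env gives the robot as it stands.
- The arm moves only by the tool send_rows, never from a script. Its arguments are lists of equal length, an entry for each row: "claw": the opening, from 0 (shut) to 1 (fully open); "slide": the shift along the world's x, y, z as a fraction of full scale, a list of three; "delta_rot": the turn, a rotation vector about the world's x, y, z as a fraction of full scale, a list of three. In form: {"claw": [claw, ...], "slide": [[dx, dy, dz], ...], "delta_rot": [[wx, wy, wz], ...]}. A call has 1 to 20 rows; each row shifts and turns the commanded pose from where the row before left it; what a row does not reach is not made up. Full scale, the value 1, is 0.025 m for a shift and 0.1 rad for a turn. A row lasts 1/8 s, in which the tool goes at most 62.5 mm and 10.7 degrees, less where a joint would pass 70% of its speed; a pose out of reach is approached as far as the arm can. A call with a number of a shift or a turn outside -1 to 1 is refused whole. A call with a gripper value outside its range is refused whole. The fingers move at their own pace and stop on an object; "squeeze" is the grip in N (left out, the last holds). Time passes only in rows, so rows that do not move let the fingers close. It gives the time, the measured TCP pose, the force and the opening at its end, in the units of the state.
- env.get_state(): the state, without advancing time (a new reading comes with each control period).
- env.grab_frame(name): name is "scene" or "top" or "wrist"; returns (picture, depth): 420x560x3 uint8, red, green, blue; 420x560 float32, mm along the optical axis (not along the pixel's ray), 0 where there is no reading.
- env.get_calibration(name): a dict with "K" (3x3 intrinsics, pixels), "extrinsics" (4x4, takes a point from camera to world coordinates). Camera axes: x right, y up, looking along -z (the intrinsics and any distortion apply to the point x, -y, -z); pixel columns grow to the right and rows downward; lengths in mm; the calibration is good to about 2 mm. A picture is of the moment at which its call begins: read the wrist's pose just before it. get_calibration takes no time and is no camera call; for the wrist camera it gives the pose at the moment of the call.
- env.close_job(): hands the job in, once; it reports no verdict.
The state is a dict: "time": time; "joints": joint angles; "qd": joint speeds; "joint_efforts": joint torques, N m; "ee_pos": TCP position; "ee_rot": TCP orientation; "contact_force": force on the tool from outside, world axes, zero at the start; "wrist_torque": the same for the moment, N m; "gripper_width": opening from 0.0 (shut) to 1.0 (fully open).
Only numpy, scipy, OpenCV 4.12 (cv2) and the standard library are available. Lean on these libraries where they do the work, as an engineer would, in place of code of your own. Each camera call takes 0.05 s, during which the arm holds its last target. There are 200 camera calls.

## Task

The jog dial of the video edit controller on the shop counter sits raised on its spindle because the notch in its rim is not over the orange key. Push the dial round by its finger peg with a fingertip until the notch stands over the key, then press the dial straight down in the middle until it is fully home on the seat, and take the hand away. Do not lift or pull off the dial, and leave the spare knob and the other things where they are.

Things in the scene. Friction and masses are not known exactly. Their poses are not given: they have to be found in the camera images.
- console: Grey video edit controller, fixed to the counter: a box 220 (its x) x 320 (its y) x 45 mm high. Origin: centre of its underside, on the counter. Its flat top carries flush keys and a display under 2 mm high (nothing to bump into), and the dial's seat, centred at x 0, y -50 mm.
- seat (a point): Centre of the round black seat plate (116 mm across, 5 mm above the console's top) at its top face, on the spindle's axis; 50 mm above the counter. Its x axis points from the spindle towards the orange key, z up. The steel spindle (12 mm across, 16 mm high) stands here, hidden inside the dial.
- key (a point): Top centre of the part of the orange key that the notch must come over: 41 mm from the spindle's axis, 6.5 mm above the seat plate. The key is a fixed block 10 mm wide (tangentially), reaching from 37 to 55 mm from the axis, so its outer end shows beyond the dial's rim.
- dial: Loose aluminium jog dial, 90 mm across, 22 mm thick, about 0.2 kg, closed flat top. Its bore, open below, fits the spindle with 1 mm play, so it turns with light friction and stays where left. Origin: centre of its underside; z up; x to the notch. Raised: origin 8 mm above the seat; home: level with the seat. Off the key it goes down only 1.5 mm.
- notch (a point): Middle of the notch in the dial's rim, at the level of the underside, 41 mm from the axis on the dial's +x side. The notch is 18 mm wide (the key has 4 mm room on each side), 12 mm deep radially, cut through the full thickness and open outwards and upwards. A black line on the dial's top points to it.
- peg_top (a point): Top centre of the black finger peg on the dial's top: upright cylinder 14 mm across, 16 mm high, 30 mm from the axis, exactly opposite the notch (dial -x side). Pushing it sideways turns the dial.
- press_point (a point): Centre of the dial's flat top, 22 mm above its underside: where to press.
- spare_knob: Small red loose knob, 24 mm across, 20 mm high, standing on the console's top left (+y) of the dial; origin centre of its underside. Leave alone.
- screwdriver: Loose screwdriver lying on the counter, about 200 mm long along its x. Leave alone.
- adapter: Black plug adapter lying on the counter, 70 x 45 x 30 mm with two brass pins at +x; origin centre of its underside. Leave alone.
- carton: Small cardboard carton with a yellow band on the counter, 60 x 90 x 50 mm; origin centre of its underside. Leave alone.
- sleeve (a joint): How far the brass friction sleeve (40 mm across, hidden under the dial) has been pushed down: 0 raised, 0.008 m level with the seat plate. Raised, it carries the dial 8 mm above the plate. It slides when the dial is pressed with about 7 N (about 1 N more at 15 mm/s) and stays where it is left; it does not spring back.
Mind the look-alikes: they are no part of the job. Of the things that look like the dial, the smaller one is meant.

How it is judged (in metres and radians):
On the way, in this order (a step that is already met when the one before it is completed fails the run):
1. the notch is brought over the key (within 6 mm) with the dial still up on its sleeve (horizontal distance between notch and key below 0.006 m and z of dial in the frame of seat above 0.003 m), for 0.02 s.
2. the dial is pressed home on its seat (z of dial in the frame of seat below 0.0015 m and horizontal distance between notch and key below 0.006 m), for 0.2 s.
At the end, for the whole second after the job is handed in: The dial lies at rest fully home: its underside within 1.5 mm of the seat plate, level within 0.04 rad, within 3 mm of the spindle axis, its notch over the key (within 6 mm) (all of step 2 and z of dial in the frame of seat above -0.0015 m and horizontal distance between dial and seat below 0.003 m and angle between dial's own z axis and vertical below 0.04 rad and linear speed of dial below 0.01 m/s); the robot touches nothing.
It fails at once if the dial is lifted more than 5 mm above its raised start (z of dial in the frame of seat above 0.013 m).
It fails at once if the spare knob is moved more than 15 mm (distance of spare_knob from where it was at the start of the episode above 0.015 m).
It fails at once if the screwdriver is moved more than 20 mm (distance of screwdriver from where it was at the start of the episode above 0.02 m).
It fails at once if the adapter is moved more than 20 mm (distance of adapter from where it was at the start of the episode above 0.02 m).
It fails at once if the carton is moved more than 20 mm (distance of carton from where it was at the start of the episode above 0.02 m).
It also fails if it takes over 64 s, if anything falls off the work surface, if the arm or the gripper's body presses on something with over 40 N, if the wrist force passes 120 N, or if a joint passes its speed limit or range.

## Working session

There is one attempt and no reset: what is moved stays moved. The work goes in short steps, Python scripts to look and compute and a tool call to move; the robot and the scene stay as the last step left them, time stands still between calls to the robot, and variables do not carry over. Pictures are saved under pics/ and viewed, about 8 in all and at most 12, crops included, and the job is handed in when it is done.

Besides the shell and the picture viewer there is one more tool, called as a command line: name --argument value ..., lists and objects as JSON in quotes. send_rows: Moves the arm, as the interface text tells. Its arguments: {"type":"object","properties":{"claw":{"type":"array"},"slide":{"type":"array"},"delta_rot":{"type":"array"},"squeeze":{"type":"number"}},"required":["claw","slide","delta_rot"]}

```bash
mkdir -p pics; ls
cat > h.py <<'E'
import numpy as np, cv2
from cell import env
def grab(n,save=None):
    c=env.get_calibration(n); im,d=env.grab_frame(n)
    if save: cv2.imwrite('pics/'+save,im[:,:,::-1])
    return im,d,c
def ray(c,u,v,z):
    K=np.array(c['K']);T=np.array(c['extrinsics'])
    r=np.linalg.inv(K)@[u,v,1]; r=T[:3,:3]@[r[0],-r[1],-r[2]]; o=T[:3,3]
    return o+r*(z-o[2])/r[2]
def cloud(c,d):
    K=np.array(c['K']);T=np.array(c['extrinsics'])
    v,u=np.mgrid[:d.shape[0],:d.shape[1]]
    r=np.stack([u,v,np.ones_like(u)],-1)@np.linalg.inv(K).T*d[...,None]
    return (r*[1,-1,-1])@T[:3,:3].T+T[:3,3]
E
python3 - <<'E'
from h import *
print(env.get_state())
for n in ('top','scene'):
    im,d,c=grab(n,n+'0.png'); print(n,c)
E
```

```text
pics
{'time': 0.0, 'joints': array([ 1.05399104e+00,  2.76564698e-01,  1.50611323e+00, -1.24818157e-05,
        1.36073038e+00, -1.21000244e-01]), 'qd': array([-4.68514101e-04,  9.51743594e-05,  2.69391739e-05,  4.63063270e-04,
        4.23420332e-04,  9.78093687e-04]), 'joint_efforts': array([ 1.13306971e-03, -4.04590023e+01, -2.37226689e+01,  7.00579234e-02,
        3.45311954e-02, -1.04034132e-04]), 'ee_pos': array([221.41295927, 530.03317207, 204.62998094]), 'ee_rot': array([-3.13978880e+00, -2.07045386e-04,  2.74579003e+00]), 'contact_force': array([ 0.03730818, -0.18666064,  0.79591927]), 'wrist_torque': array([ 0.01472064,  0.00946162, -0.02442482]), 'gripper_width': 1.0031159819932605}
top {'K': array([[455.70515307,   0.        , 276.13212001],
       [  0.        , 455.70515307, 208.61600217],
       [  0.        ,   0.        ,   1.        ]]), 'extrinsics': array([[-1.10862939e-02,  9.97820076e-01, -6.50552841e-02,
         4.92680756e+02],
       [-9.99930657e-01, -1.08043005e-02,  4.68489451e-03,
         9.53191186e+00],
       [ 3.97180496e-03,  6.51027111e-02,  9.97870664e-01,
         1.13828958e+03],
       [ 0.00000000e+00,  0.00000000e+00,  0.00000000e+00,
         1.00000000e+00]])}
scene {'K': array([[385.63609802,   0.        , 280.56380465],
       [  0.        , 385.63609802, 201.71687415],
       [  0.        ,   0.        ,   1.        ]]), 'extrinsics': array([[-2.64344201e-01, -7.31508914e-01,  6.28503661e-01,
         1.08674176e+03],
       [ 9.64379743e-01, -1.93945884e-01,  1.79879699e-01,
         1.57047549e+02],
       [-9.68790578e-03,  6.53666354e-01,  7.56720848e-01,
         7.33764964e+02],
       [ 0.00000000e+00,  0.00000000e+00,  0.00000000e+00,
         1.00000000e+00]])}
```

View pics/top0.png

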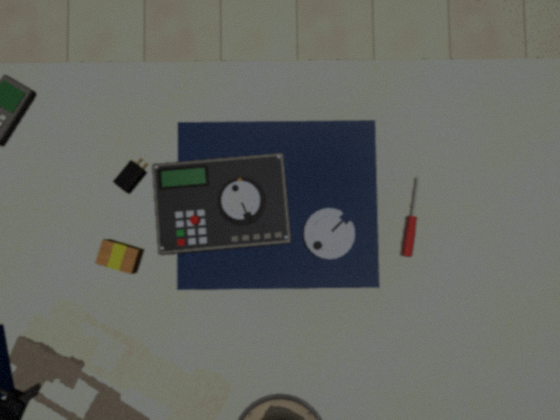

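View pics/scene0.png

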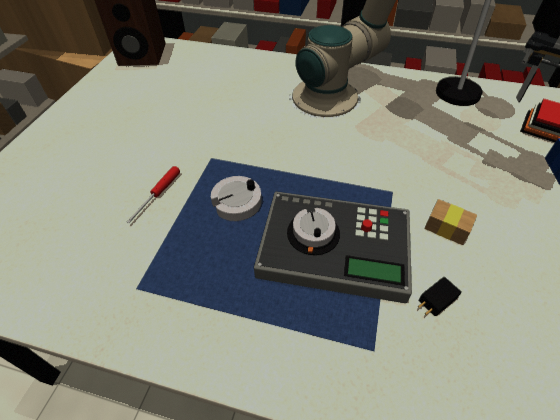

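The top view shows the dial at about (241,200), its peg at (236,188), the notch line pointing to about (248,215), and the orange key at (240,179). The larger look-alike at (330,233) and the red knob at (195,220) are to be left alone.

Run:
```python
from h import *
im,d,c=grab('top')
P=cloud(c,d)
hsv=cv2.cvtColor(im,cv2.COLOR_RGB2HSV)
sl=np.zeros(im.shape[:2],bool); sl[165:235,205:275]=1
def cen(m):
    v,u=np.nonzero(m); return u.mean(),v.mean(),len(u)
g=(hsv[...,1]<60)&(hsv[...,2]>110)&sl
cnt=max(cv2.findContours(g.astype(np.uint8),0,2)[0],key=cv2.contourArea)
(u,v),r=cv2.minEnclosingCircle(cnt); e=cv2.fitEllipse(cv2.convexHull(cnt)); print('dial',u,v,r,e, ray(c,*e[0],80), ray(c,u,v,80))
disc=np.zeros(g.shape,np.uint8); cv2.circle(disc,(round(e[0][0]),round(e[0][1])),18,1,-1)
dark=((hsv[...,2]<70)&(disc>0)).astype(np.uint8)
n,l,s,ce=cv2.connectedComponentsWithStats(dark)
for i in range(1,n): print(s[i],ce[i],ray(c,*ce[i],80),ray(c,*ce[i],96))
o=(hsv[...,0]<20)&(hsv[...,1]>120)&(hsv[...,2]>90)&sl
u,v,n=cen(o);print('key',u,v,n,ray(c,u,v,56.5))
red=((hsv[...,0]<8)|(hsv[...,0]>172))&(hsv[...,1]>150)&(hsv[...,2]>90)
n,l,s,ce=cv2.connectedComponentsWithStats(red.astype(np.uint8))
for i in range(1,n):
    if s[i][4]>20: print('red',s[i],ray(c,*ce[i],65))
con=(hsv[...,2]<80)
k=(P[...,2]>35)&(P[...,2]<60)&(P[...,0]<700)&(P[...,0]>380)&(P[...,1]>-50)&(P[...,1]<330)
print('depth z near dial',np.median(P[196:205,225:232,2]),np.median(P[160:175,225:232,2]),np.median(P[192:200,244:252,2]))
v,u=np.nonzero(k); print(cv2.minAreaRect(P[k][:,:2].astype(np.float32)))
cv2.imwrite('pics/crop.png',cv2.resize(im[160:240,140:300,::-1],None,fx=5,fy=5,interpolation=2))
```

```text
dial 240.0602569580078 199.4967498779297 18.527204513549805 ((240.28762817382812, 199.61553955078125), (35.7892951965332, 36.606956481933594), 6.870168209075928) [583.58931668  87.82736156  80.        ] [583.87268193  88.3551905   80.        ]
[232 185   6   6  26] [234.65384615 187.65384615] [611.73753528 100.80146515  80.        ] [609.93754736  99.42158494  96.        ]
[244 212   7   6  31] [246.67741935 214.19354839] [549.42289795  73.18062001  80.        ] [548.56502853  72.21833205  96.        ]
key 239.0 179.0 3 [635.0451113  92.3452692  56.5      ]
red [191 216   7   8  46] [539.31960362 198.18057423  65.        ]
red [404 217  11  39 247] [ 493.04766093 -308.75301447   65.        ]
red [178 239   6   6  31] [486.79194797 229.6950031   65.        ]
depth z near dial 81.47769482863009 46.651794156776305 81.53385035890756
((579.8565673828125, 137.34033203125), (220.31626892089844, 321.18206787109375), 4.4129638671875)
```

View pics/crop.png

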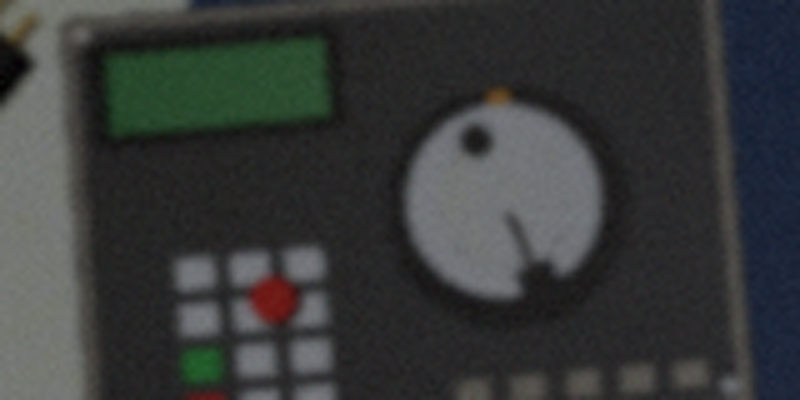

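send_rows --claw '[0,0,0,0,0,0,0,0,0,0,0,0,0,0,0,0,0,0,0,0]' --slide '[[0.75,-0.94,0],[0.75,-0.94,0],[0.75,-0.94,0],[0.75,-0.94,0],[0.75,-0.94,0],[0.75,-0.94,0],[0.75,-0.94,0],[0.75,-0.94,0],[0.75,-0.94,0],[0.75,-0.94,0],[0.75,-0.94,0],[0.75,-0.94,0],[0.75,-0.94,0],[0.75,-0.94,0],[0.75,-0.94,0],[0.75,-0.94,0],[0.75,-0.94,0],[0.75,-0.94,0],[0.75,-0.94,0],[0,0,0]]' --delta_rot '[[0,0,0.2],[0,0,0.2],[0,0,0.2],[0,0,0.2],[0,0,0.2],[0,0,0.2],[0,0,0.2],[0,0,0.2],[0,0,0.2],[0,0,0.2],[0,0,0.2],[0,0,0.2],[0,0,0.2],[0,0,0.2],[0,0,0.2],[0,0,0.2],[0,0,0.2],[0,0,0.2],[0,0,0.2],[0,0,0.16]]'

```text
time: 2.65
ee_pos: [578.8, 82.6, 204.8]
ee_rot: [-3.141, -0.001, 3.14]
contact_force: [-0.1, 0.9, -0.2]
gripper_width: 0.005
```

Run:
```python
from h import *
s=env.get_state(); print(s['time'],s['ee_pos'],s['ee_rot'],s['joints'],s['gripper_width'],s['contact_force'])
im,d,c=grab('wrist','w1.png'); print(c['extrinsics'])
```

```text
2.65 [578.8327848   82.60974313 204.80542404] [-3.14134967e+00 -6.07426574e-04  3.13994852e+00] [ 2.29395469e-02  2.91254717e-01  1.48449663e+00 -2.32824499e-04
  1.36645453e+00 -1.54616541e+00] 0.004609331684245295 [-0.0502262   0.94538878 -0.22767793]
[[ 1.61496291e-03 -9.58365649e-01 -2.85539270e-01  4.94888312e+02]
 [ 9.99997764e-01  1.93759949e-03 -8.47412304e-04  8.39390586e+01]
 [ 1.36539158e-03 -2.85537263e-01  9.58366635e-01  3.85333233e+02]
 [ 0.00000000e+00  0.00000000e+00  0.00000000e+00  1.00000000e+00]]
```

View pics/w1.png

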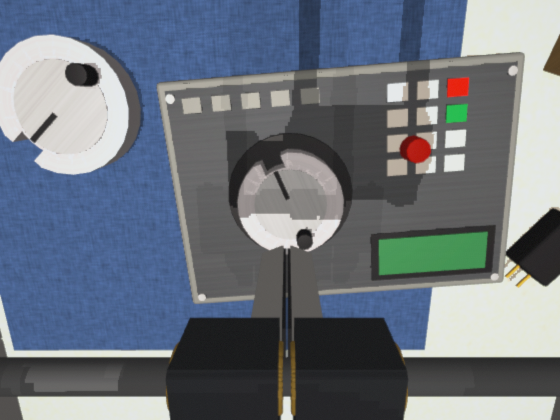

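The near view shows the dial at (291,200), the peg at (304,238) and the notch up-left, agreeing with the top view. The fingers hide the key, so I'll shift to the pushing side and measure again.

send_rows --claw '[0,0,0,0,0]' --slide '[[0.4,-0.2,-0.5],[0.4,-0.2,-0.5],[0.4,-0.2,-0.5],[0.4,-0.1,-0.5],[0,0,0]]' --delta_rot '[[0,0,0],[0,0,0],[0,0,0],[0,0,0],[0,0,0]]'

```text
time: 3.32
ee_pos: [617.9, 66.4, 153.6]
ee_rot: [3.141, -0.003, 3.141]
contact_force: [-0.7, -0.6, 0.9]
gripper_width: 0.007
```

```bash
cat > meas.py <<'E'
from h import *
import sys
def meas(save,ztop=80):
    s=env.get_state(); print(s['time'],s['ee_pos'],s['contact_force'])
    im,d,c=grab('wrist',save); P=cloud(c,d)
    hsv=cv2.cvtColor(im,cv2.COLOR_RGB2HSV)
    near=np.hypot(P[...,0]-583.7,P[...,1]-87.6)<75
    o=(hsv[...,0]>5)&(hsv[...,0]<22)&(hsv[...,1]>150)&(hsv[...,2]>80)&near
    n,l,st,ce=cv2.connectedComponentsWithStats(o.astype(np.uint8))
    for i in range(1,n):
        if st[i][4]>15: print('orange',st[i],ray(c,*ce[i],56.5),np.median(P[l==i],0))
    t=(abs(P[...,2]-ztop)<4)&(np.hypot(P[...,0]-583.7,P[...,1]-87.6)<50)
    hull=cv2.convexHull(P[t][:,:2].astype(np.float32)); print('top z',np.median(P[t][:,2]),t.sum(),cv2.minEnclosingCircle(hull))
    p=(abs(P[...,2]-ztop-16)<5)&(np.hypot(P[...,0]-583.7,P[...,1]-87.6)<45)&(hsv[...,2]<90)
    n,l,st,ce=cv2.connectedComponentsWithStats(p.astype(np.uint8))
    for i in range(1,n):
        if st[i][4]>60:
            q=ray(c,*ce[i],ztop+16); r=q[:2]-[583.7,87.6]; print('peg?',st[i],q,np.hypot(*r),np.degrees(np.arctan2(r[1],r[0])))
if __name__=='__main__': meas(sys.argv[1],float(sys.argv[2]) if len(sys.argv)>2 else 80)
E
python3 meas.py w2.png
```

```text
3.325 [617.89154823  66.35730949 153.61380566] [-0.71466961 -0.60159049  0.88599421]
orange [278 342   5  73 239] [776.06840042  62.28949727  56.5       ] [588.6437712   66.32071466 271.69837217]
orange [291 343   5  72 244] [776.56689236  73.70746566  56.5       ] [588.75696124  68.95225984 271.56600566]
top z 81.60528662207574 12267 ((583.583740234375, 87.3644027709961), 45.47478103637695)
peg? [322 205  21  21 348] [610.14796003  98.88854458  96.        ] 28.75631806357272 23.113806942384876
```

View pics/w2.png

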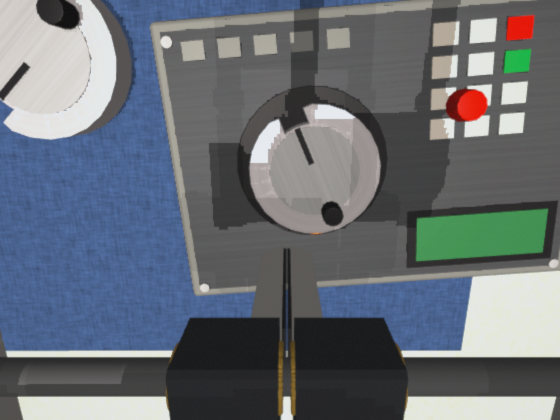

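```bash
cat > plan.py <<'E'
import numpy as np, sys
C=np.array([583.6,87.5]);h=np.array([8,12.5]);R=7
def F(phi,sgn=1):
    p=np.radians(phi);t=sgn*np.array([-np.sin(p),np.cos(p)]);P=C+30*np.array([np.cos(p),np.sin(p)])
    s=np.linspace(0,60,6001)[:,None]*t
    q=np.maximum(abs(s)-h,0);s=s[np.argmax(np.hypot(*q.T)>=R)]
    return P-s
if __name__=='__main__':
    pr=np.array([float(sys.argv[1]),float(sys.argv[2])])
    for a in np.arange(23,186,9):
        f=F(a); print(int(a),f.round(1),((f-pr)/25).round(2)); pr=f
E
python3 plan.py 618 66
python3 - <<'E'
from h import *
im,d,c=grab('scene'); P=cloud(c,d)
hsv=cv2.cvtColor(im,cv2.COLOR_RGB2HSV)
o=(hsv[...,0]<22)&(hsv[...,1]>150)&(hsv[...,2]>80); o[:,:285]=0;o[:,345:]=0;o[:235]=0;o[262:]=0
v,u=np.nonzero(o)
for z in (50,56.5):
    q=np.array([ray(c,a,b,z) for a,b in zip(u,v)]); print(len(u),q.mean(0),q.min(0),q.max(0))
print(np.c_[u,v].tolist())
E
```

```text
23 [619.5  79.7] [0.06 0.55]
32 [620.6  84.9] [0.04 0.21]
41 [620.2  91.1] [-0.01  0.25]
50 [617.9  97.9] [-0.09  0.27]
59 [614.1 104.2] [-0.15  0.25]
68 [609.8 109.3] [-0.17  0.2 ]
77 [605.4 113.3] [-0.18  0.16]
86 [600.7 116.4] [-0.19  0.12]
95 [596.  118.7] [-0.19  0.09]
104 [591.3 120.3] [-0.19  0.07]
113 [586.9 121.5] [-0.18  0.05]
122 [582.7 122.3] [-0.17  0.03]
131 [578.9 123.2] [-0.15  0.03]
140 [574.4 123.2] [-0.18  0.  ]
149 [569.1 121.7] [-0.21 -0.06]
158 [563.7 118.2] [-0.22 -0.14]
167 [558.9 113.8] [-0.19 -0.18]
176 [555.  109.1] [-0.15 -0.19]
185 [552.  104.4] [-0.12 -0.19]
22 [630.34755109  89.49967865  50.        ] [624.36024323  85.06716646  50.        ] [636.4317206   93.79726311  50.        ]
22 [634.68612141  90.14180158  56.5       ] [628.75573004  85.75142569  56.5       ] [640.71245365  94.39853238  56.5       ]
[[309, 247], [310, 247], [311, 247], [312, 247], [308, 248], [309, 248], [310, 248], [311, 248], [312, 248], [308, 249], [309, 249], [310, 249], [311, 249], [312, 249], [308, 250], [309, 250], [310, 250], [311, 250], [308, 251], [309, 251], [310, 251], [311, 251]]
```

send_rows --claw '[0,0,0,0,0,0,0,0,0,0,0,0,0,0,0]' --slide '[[0,0,-0.9],[0,0,-0.9],[0,0,-0.9],[0,0,0],[0.06,0.55,0],[0.04,0.21,0],[0,0.25,0],[-0.09,0.27,0],[-0.15,0.25,0],[-0.17,0.2,0],[-0.18,0.16,0],[-0.19,0.12,0],[-0.19,0.09,0],[-0.19,0.07,0],[0,0,0]]' --delta_rot '[[0,0,0],[0,0,0],[0,0,0],[0,0,0],[0,0,0],[0,0,0],[0,0,0],[0,0,0],[0,0,0],[0,0,0],[0,0,0],[0,0,0],[0,0,0],[0,0,0],[0,0,0]]'

```text
time: 5.3
ee_pos: [590.8, 121.1, 87.9]
ee_rot: [3.141, -0.001, -3.141]
contact_force: [0.8, -0.7, 0.1]
gripper_width: 0.003
```

```bash
python3 meas.py w3.png
```

```text
5.3 [590.77537043 121.08833266  87.93616502] [ 0.83635894 -0.73229632  0.09313554]
orange [278 342   5  73 237] [691.81669644 118.28167889  56.5       ] [561.27963435 120.97655206 206.01141469]
orange [291 343   5  72 242] [692.51157471 126.99450544  56.5       ] [561.38361286 123.60648481 206.15841697]
top z 80.75579716056674 9581 ((577.7698364257812, 89.80286407470703), 45.07661437988281)
peg? [267 221  28  38 696] [573.67763344 119.92149414  96.        ] 33.83972243985491 107.22780816077868
```

View pics/w3.png

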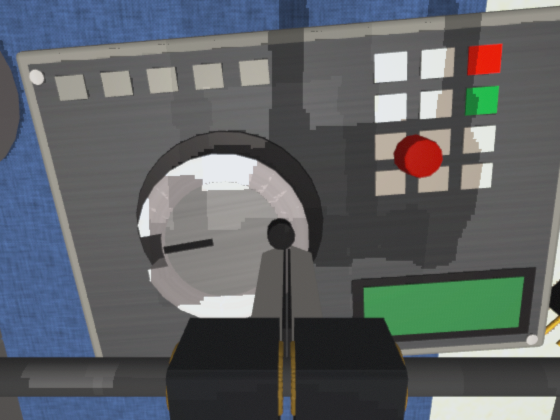

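The dial is turning well: the peg is at (280,233), ahead of the fingertip, and the notch points left at (155,250). I'll continue to about 176°.

send_rows --claw '[0,0,0,0,0,0,0,0,0]' --slide '[[-0.18,0.04,0],[-0.17,0.03,0],[-0.15,0.03,0],[-0.18,0,0],[-0.21,-0.06,0],[-0.22,-0.14,0],[-0.19,-0.18,0],[-0.15,-0.19,0],[0,0,0]]' --delta_rot '[[0,0,0],[0,0,0],[0,0,0],[0,0,0],[0,0,0],[0,0,0],[0,0,0],[0,0,0],[0,0,0]]'

```text
time: 6.48
ee_pos: [554.2, 108.6, 87.9]
ee_rot: [-3.142, -0.002, 3.141]
contact_force: [-0.2, 1.3, 1.3]
gripper_width: 0.002
```

```bash
python3 meas.py w4.png
python3 - <<'E'
from h import *
im,d,c=grab('scene')
cv2.imwrite('pics/s4.png',cv2.resize(im[195:275,260:370,::-1],None,fx=6,fy=6,interpolation=2))
E
```

```text
6.475 [554.16266147 108.64097662  87.87389737] [-0.20089411  1.26478624  1.26855805]
orange [278 342   5  73 243] [654.65729736 105.78725822  56.5       ] [524.60766196 108.61420221 206.09035886]
orange [291 342   5  73 254] [655.32986183 114.45050217  56.5       ] [524.75900504 111.23538782 206.16941999]
top z 80.01733197228617 6422 ((578.91455078125, 85.66765594482422), 45.62076950073242)
peg? [242 241  28  28 495] [545.97697599  93.55787745  96.        ] 38.190611984569806 171.0249867897348
```

View pics/w4.png

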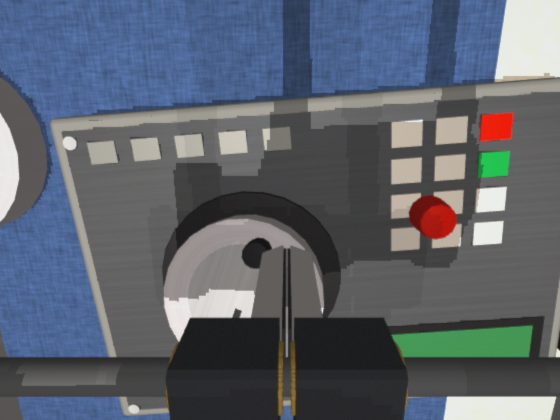

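The peg is at about (256,253), near the target, and the rest is hidden behind the gripper. I'll check from the scene camera.

View pics/s4.png

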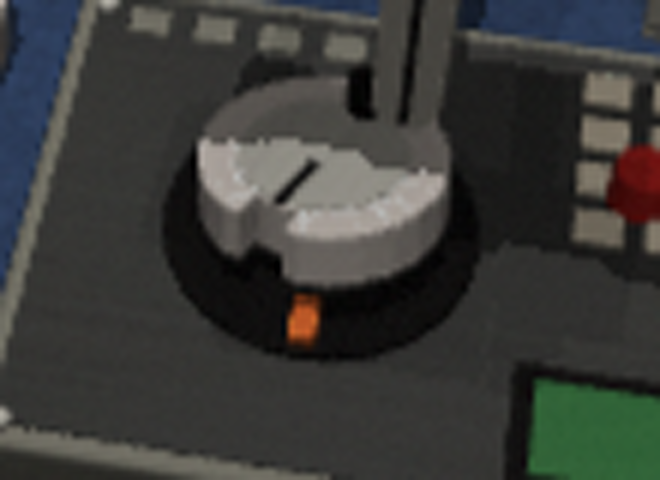

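The notch at crop (262,250) is still short of the key at (304,315). I'll measure the angles.

```bash
cat > ang.py <<'E'
from h import *
import sys
def a(p,C=np.array([583.6,87.5])):
    r=p[:2]-C; return p.round(1),np.hypot(*r).round(1),np.degrees(np.arctan2(r[1],r[0])).round(1)
if __name__=='__main__':
    c=env.get_calibration('scene'); R=lambda x,y,z: ray(c,260+x/6,195+y/6,z)
    p,q=R(314,163,80),R(282,200,80); print('line',a(p),a(q),np.degrees(np.arctan2(*(q-p)[[1,0]])))
    print('notch top edges',a(R(250,205,80)),a(R(287,217,80)))
    print('key front bottom',a(R(288,343,50)),a(R(312,346,50)),'top out',a(R(289,320,56.5)),a(R(315,323,56.5)),'top in', a(R(295,296,56.5)),a(R(319,298,56.5)))
E
python3 ang.py
```

```text
line (array([582.1,  82.7,  80. ]), np.float64(5.1), np.float64(-107.2)) (array([601.1,  75.3,  80. ]), np.float64(21.3), np.float64(-35.0)) -21.2365344639664
notch top edges (array([606.1,  64.9,  80. ]), np.float64(31.9), np.float64(-45.1)) (array([607.9,  78.6,  80. ]), np.float64(25.9), np.float64(-20.1))
key front bottom (array([639.3,  87.4,  50. ]), np.float64(55.7), np.float64(-0.1)) (array([638.3,  95.8,  50. ]), np.float64(55.4), np.float64(8.6)) top out (array([634.1,  86.3,  56.5]), np.float64(50.5), np.float64(-1.4)) (array([633. ,  95.3,  56.5]), np.float64(50.0), np.float64(9.0)) top in (array([623.7,  86.1,  56.5]), np.float64(40.1), np.float64(-2.0)) (array([622.3,  94.4,  56.5]), np.float64(39.3), np.float64(10.2))
```

The dial's apparent centre seems shifted. I'll back the finger off, lift, and check centre and tilt before going on.

send_rows --claw '[0,0,0,0,0,0,0,0]' --slide '[[0.2,0.3,0],[0,0,0.6],[0,0,1],[0,0,1],[0,0,1],[0.6,0.8,1],[0.6,0.8,0],[0,0,0]]' --delta_rot '[[0,0,0],[0,0,0],[0,0,0],[0,0,0],[0,0,0],[0,0,0],[0,0,0],[0,0,0]]'

```text
time: 7.58
ee_pos: [591.1, 157.6, 203.8]
ee_rot: [3.141, 0.001, -3.14]
contact_force: [-0.1, -0.8, -0.6]
gripper_width: 0.005
```

```bash
cat > tilt.py <<'E'
from h import *
import sys
for n in ('wrist','scene','top'):
    im,d,c=grab(n,n[0]+sys.argv[1]+'.png'); P=cloud(c,d)
    zt=float(sys.argv[2])
    t=(abs(P[...,2]-zt)<6)&(np.hypot(P[...,0]-582,P[...,1]-87)<52)
    p=P[t]; A=np.c_[p[:,:2]-[583.6,87.5],np.ones(len(p))]; k=np.linalg.lstsq(A,p[:,2],rcond=None)[0]
    pk=P[(P[...,2]>zt+9)&(P[...,2]<zt+20)&(np.hypot(P[...,0]-582,P[...,1]-87)<45)]
    con=P[(abs(P[...,2]-46)<3)&(abs(P[...,0]-580)<90)]
    print(n,len(p),'slopes',k.round(3),'console',np.median(con[:,2]),'circ',cv2.minEnclosingCircle(cv2.convexHull(p[:,:2].astype(np.float32))),'peg',len(pk),pk.mean(0) if len(pk) else '', (pk.max(0)+pk.min(0))/2 if len(pk) else '')
im=cv2.imread('pics/s'+sys.argv[1]+'.png'); cv2.imwrite('pics/c'+sys.argv[1]+'.png',cv2.resize(im[195:275,260:370],None,fx=6,fy=6,interpolation=2))
E
python3 tilt.py 5 80
```

```text
wrist 8335 slopes [ 6.00e-03 -2.00e-03  8.14e+01] console 47.23505712932655 circ ((583.1336059570312, 87.34838104248047), 45.58706283569336) peg 277 [554.31477528  98.0959507   96.54635334] [554.5146037   97.6317568   94.27220993]
scene 1102 slopes [-1.3000e-02 -1.0000e-03  7.9718e+01] console 45.65838912936056 circ ((583.2362060546875, 86.78255462646484), 46.43341827392578) peg 35 [557.11106026  96.11557783  94.67623673] [555.59338074  95.78313223  93.37108952]
top 750 slopes [ 1.0000e-03 -1.0000e-03  8.1071e+01] console 46.59129129699022 circ ((582.26611328125, 86.62529754638672), 45.27582931518555) peg 28 [554.59315942  96.21165444  96.02772028] [554.98813386  96.90090661  95.47916688]
```

View pics/w5.png

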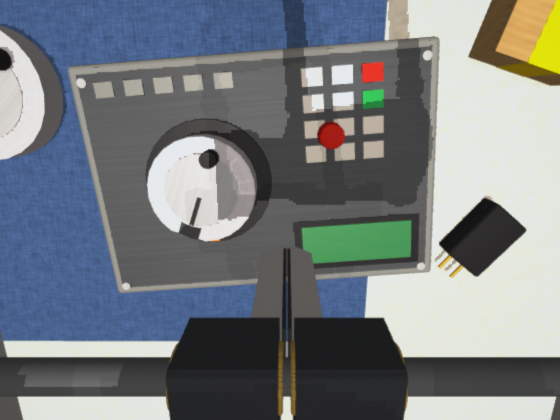

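The dial is still level and centred; the close-up had misled me. The peg is at φ≈161.5°, and it needs about 184.4°, with the key at 4.4°. The effective finger half-width is about 4.6 mm, so a straight −y push at x≈554 to y≈97 should do it.

send_rows --claw '[0,0,0,0,0,0,0,0,0,0,0,0,0,0]' --slide '[[-0.74,-0.75,0],[-0.74,-0.75,0],[0,0,-1],[0,0,-1],[0,0,-1],[0,0,-1],[0,0,-0.65],[0,0,0],[0,-0.4,0],[0,-0.15,0],[0,-0.15,0],[0,-0.1,0],[0,-0.1,0],[0,0,0]]' --delta_rot '[[0,0,0],[0,0,0],[0,0,0],[0,0,0],[0,0,0],[0,0,0],[0,0,0],[0,0,0],[0,0,0],[0,0,0],[0,0,0],[0,0,0],[0,0,0],[0,0,0]]'

```text
time: 9.48
ee_pos: [553.2, 96.3, 87.1]
ee_rot: [-3.141, 0.0, -3.141]
contact_force: [-2.9, 2.3, 3.6]
gripper_width: 0.005
```

send_rows --claw '[0,0,0,0,0,0,0]' --slide '[[0,0.3,0],[0,0,0.6],[0,0,1],[0,0,1],[0.6,1,1],[0.6,1,1],[0,0,0]]' --delta_rot '[[0,0,0],[0,0,0],[0,0,0],[0,0,0],[0,0,0],[0,0,0],[0,0,0]]'

```text
time: 10.35
ee_pos: [585.8, 155.4, 204.3]
ee_rot: [3.141, 0.006, -3.139]
contact_force: [-0.2, 0.2, -0.9]
gripper_width: 0.007
```

```bash
python3 tilt.py 6 80
```

```text
wrist 8164 slopes [ 5.0000e-03 -1.0000e-03  8.1401e+01] console 47.23916603478153 circ ((584.6499633789062, 87.32315063476562), 45.58146286010742) peg 284 [554.60574291  81.87849132  96.39939146] [555.30585822  81.17392199  93.99484701]
scene 1099 slopes [-1.1000e-02  2.0000e-03  7.9805e+01] console 45.67393427920888 circ ((585.169921875, 85.93962097167969), 45.58335876464844) peg 38 [557.26325751  79.93327013  94.18871504] [556.43201549  80.08291216  93.2801831 ]
top 685 slopes [9.0000e-03 7.0000e-03 8.1261e+01] console 46.56526124829088 circ ((584.4071044921875, 86.59264373779297), 45.13694381713867) peg 28 [555.05637796  80.07903998  96.32865556] [554.87093418  79.40919628  95.40858104]
```

View pics/c6.png

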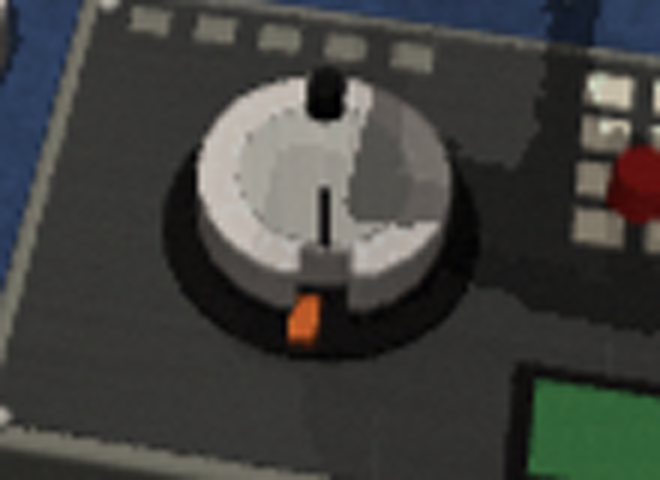

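The notch overshot the key by about 6–7°: the peg is at φ≈191°, and in the crop the notch at (325,265) is right of the key at (304,315). I'll push back a little from the −y side.

send_rows --claw '[0,0,0,0,0,0,0,0,0,0,0,0,0,0,0,0,0,0]' --slide '[[-0.32,-1,0],[-0.32,-1,0],[-0.32,-1,0],[-0.32,-1,0],[0,0,-1],[0,0,-1],[0,0,-1],[0,0,-1],[0,0,-0.67],[0,0,0],[0,0.2,0],[0,0.1,0],[0,0.1,0],[0,0.06,0],[0,0.06,0],[0,0.06,0],[0,0.06,0],[0,0,0]]' --delta_rot '[[0,0,0],[0,0,0],[0,0,0],[0,0,0],[0,0,0],[0,0,0],[0,0,0],[0,0,0],[0,0,0],[0,0,0],[0,0,0],[0,0,0],[0,0,0],[0,0,0],[0,0,0],[0,0,0],[0,0,0],[0,0,0]]'

```text
time: 12.75
ee_pos: [551.3, 70.4, 85.0]
ee_rot: [3.141, 0.0, -3.141]
contact_force: [0.1, -0.4, 0.9]
gripper_width: 0.001
```

```bash
python3 tilt.py 7 80
```

```text
wrist 6335 slopes [3.2000e-02 8.0000e-03 8.1741e+01] console 47.338251313319944 circ ((582.6019287109375, 88.2918472290039), 45.2537841796875) peg 875 [549.29750948  86.43169706  95.93044418] [551.12200154  82.47777325  94.52275748]
scene 1066 slopes [-1.4000e-02  1.0000e-03  7.9747e+01] console 45.66792549563053 circ ((584.4569091796875, 87.0684585571289), 46.18560791015625) peg 70 [558.29424702  80.1307785   94.56336856] [555.66121629  77.17344031  94.56853714]Traceback (most recent call last):
  File "tilt.py", line 10, in <module>
    print(n,len(p),'slopes',k.round(3),'console',np.median(con[:,2]),'circ',cv2.minEnclosingCircle(cv2.convexHull(p[:,:2].astype(np.float32))),'peg',len(pk),pk.mean(0) if len(pk) else '', (pk.max(0)+pk.min(0))/2 if len(pk) else '')
                                                                            ~~~~~~~~~~~~~~~~~~~~~~^^^^^^^^^^^^^^^^^^^^^^^^^^^^^^^^^^^^^^^^^^^^
cv2.error: OpenCV(4.12.0) /io/opencv/modules/imgproc/src/shapedescr.cpp:201: error: (-215:Assertion failed) count >= 0 && (depth == CV_32F || depth == CV_32S) in function 'minEnclosingCircle'
```

send_rows --claw '[0,0,0,0,0,0,0]' --slide '[[0,-0.3,0],[0,0,0.6],[0,0,1],[0,0,1],[0.6,-1,1],[0.6,-1,1],[0,0,0]]' --delta_rot '[[0,0,0],[0,0,0],[0,0,0],[0,0,0],[0,0,0],[0,0,0],[0,0,0]]'

```text
time: 13.78
ee_pos: [583.6, 11.1, 202.8]
ee_rot: [-3.141, 0.006, 3.139]
contact_force: [-0.2, -0.1, -0.3]
gripper_width: 0.003
```

```bash
python3 tilt.py 8 80
```

```text
wrist 8234 slopes [5.0000e-03 5.0000e-03 8.1618e+01] console 47.444426232000154 circ ((584.2529907226562, 88.38056945800781), 45.72947692871094) peg 285 [553.75140173  90.4232072   96.72185354] [554.2085445   91.00214936  94.16533685]
scene 1104 slopes [-9.0000e-03 -0.0000e+00  7.9767e+01] console 45.68753155050433 circ ((584.3267211914062, 86.5259780883789), 46.2918586730957) peg 33 [556.33436257  89.66144796  94.35197483] [554.26958377  89.81012065  93.53501996]
top 257 slopes [2.4000e-02 1.1000e-02 8.1765e+01] console 46.72410176635594 circ ((562.6697387695312, 80.38301849365234), 31.864341735839844) peg 28 [554.58519906  90.61594413  96.50888827] [554.86780743  90.84194765  96.7923734 ]
```

View pics/c8.png

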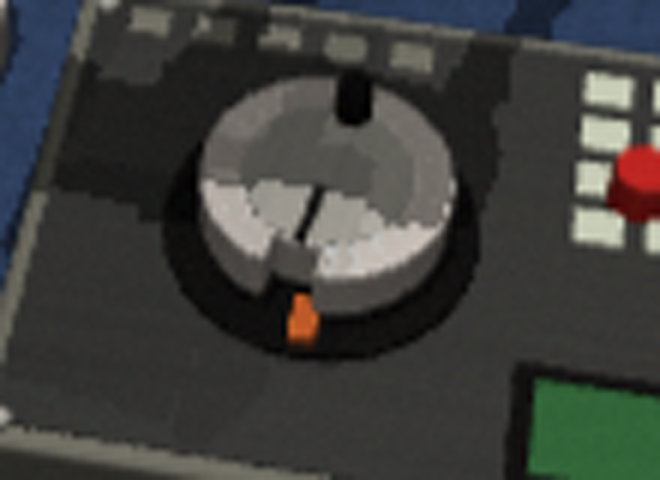

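The dial has gone back too far: the peg is at y≈90.5 and needs ≈85, and the notch is now slightly left of the key. I'll approach gently from the +y side and read the pose before the last millimetres.

send_rows --claw '[0,0,0,0,0,0,0,0,0,0,0,0,0,0,0]' --slide '[[-0.24,0.86,0],[-0.24,0.86,0],[-0.24,0.86,0],[-0.24,0.86,0],[-0.24,0.86,0],[0,0,-1],[0,0,-1],[0,0,-1],[0,0,-1],[0,0,-0.6],[0,0,0],[0,-0.2,0],[0,-0.15,0],[0,-0.15,0],[0,0,0]]' --delta_rot '[[0,0,0],[0,0,0],[0,0,0],[0,0,0],[0,0,0],[0,0,0],[0,0,0],[0,0,0],[0,0,0],[0,0,0],[0,0,0],[0,0,0],[0,0,0],[0,0,0],[0,0,0]]'

```text
time: 15.8
ee_pos: [551.5, 107.1, 85.4]
ee_rot: [3.141, 0.001, 3.141]
contact_force: [-0.0, -0.1, 0.4]
gripper_width: 0.002
```

Run:
```python
from h import *
for i in range(3):
    s=env.get_state(); print(s['ee_pos'],s['contact_force'])
    im,d,c=grab('wrist','w9.png')
P=cloud(c,d); m=(P[...,2]>90)&(P[...,2]<100)&(np.hypot(P[...,0]-584,P[...,1]-87)<45)
n,l,st,ce=cv2.connectedComponentsWithStats(m.astype(np.uint8))
for i in range(1,n):
    if st[i][4]>30: print(st[i],np.median(P[l==i],0),P[l==i].min(0),P[l==i].max(0))
# finger profile near tip
f=(P[...,2]>86)&(P[...,2]<130)&(P[...,1]>95)&(P[...,1]<125)&(P[...,0]>530)&(P[...,0]<575)
for z in range(86,130,6):
    q=P[f&(abs(P[...,2]-z)<3)]
    if len(q): print(z,len(q),q.min(0),q.max(0))
```

```text
[551.4666331  107.13487962  85.39495258] [-0.0337794  -0.08889672  0.35417972]
[551.42235025 107.2043954   85.2748711 ] [-0.50074577 -0.39648506 -0.14425526]
[551.33816133 107.36859284  85.16300372] [ 0.29808562 -0.03101814 -1.30427192]
[262 249  12   8  60] [541.49162056  99.67778013  96.51592362] [540.96371732  96.76186749  90.97898458] [542.03084783 102.0997046   99.91500464]
[234 259  26  31 603] [552.16683303  89.11855903  97.02404106] [546.94720295  82.45757178  90.01983383] [560.9536441   94.95894644  99.06212298]
86 31 [541.2147525   95.03183209  86.07108675] [550.45898595 115.26994217  88.99754142]
92 160 [540.88922025  97.62814949  89.18389198] [543.47030055 119.58187433  94.97631529]
98 245 [540.91014265  96.76186749  95.00096688] [543.53756324 120.94877843 100.98608596]
104 281 [540.55937843  96.58580386 101.0082436 ] [543.54812571 121.04246787 106.95105327]
110 320 [540.61162554  96.4517394  107.00742097] [548.67494823 121.0993249  112.99943045]
116 367 [540.70140208  96.45829711 113.01385845] [559.09807332 121.18515439 118.93293286]
122 360 [540.55768537  96.34246941 119.06325078] [543.40055007 121.19736296 124.97404442]
128 340 [540.52585122  96.45276019 125.01851196] [543.57248028 121.25345613 129.96946355]
```

Close up, the finger's face is at y≈97 and the peg's edge at y≈95, so there is no contact yet. I'll push about 7 mm more in small steps.

send_rows --claw '[0,0,0,0,0,0,0]' --slide '[[0,-0.05,0],[0,-0.05,0],[0,-0.05,0],[0,-0.05,0],[0,-0.05,0],[0,-0.03,0],[0,0,0]]' --delta_rot '[[0,0,0],[0,0,0],[0,0,0],[0,0,0],[0,0,0],[0,0,0],[0,0,0]]'

```text
time: 16.82
ee_pos: [551.3, 100.4, 85.0]
ee_rot: [-3.141, 0.0, -3.141]
contact_force: [0.2, 0.3, -0.6]
gripper_width: 0.003
```

```bash
cat > near.py <<'E'
from h import *
s=env.get_state(); print(s['time'],s['ee_pos'],s['contact_force'])
im,d,c=grab('wrist')
P=cloud(c,d); m=(P[...,2]>90)&(P[...,2]<100)&(np.hypot(P[...,0]-584,P[...,1]-87)<45)
n,l,st,ce=cv2.connectedComponentsWithStats(m.astype(np.uint8))
for i in range(1,n):
    if st[i][4]>30: print(st[i],np.median(P[l==i],0),P[l==i].min(0),P[l==i].max(0))
# black line in scene: direction on the z=80 plane
im,d,c=grab('scene'); g=cv2.cvtColor(im,cv2.COLOR_RGB2GRAY).astype(float)
P=cloud(c,d); u,v=np.meshgrid(range(560),range(420))
L=np.stack([ray(c,a,b,80) for a,b in zip(u[205:250,290:340].ravel(),v[205:250,290:340].ravel())])[:,:2]-[583.6,87.5]
w=g[205:250,290:340].ravel(); r=np.hypot(*L.T); k=(r>6)&(r<26)&(L[:,0]>4)&(w<55)
print('line px',k.sum(),np.degrees(np.arctan2(L[k,1].mean(),L[k,0].mean())),L[k].mean(0), w[(r<26)].min())
E
python3 near.py
```

```text
16.825 [551.34157058 100.37674191  84.9745449 ] [ 0.19832804  0.2532996  -0.55985909]
[262 248  29  13 206] [541.6129452   97.64564418  95.83537753] [540.68193461  89.76376136  90.08773015] [543.65061921 103.60378307  99.90482733]
[235 259  25  31 596] [552.13694231  82.21603144  97.11393211] [546.94809898  75.96521801  90.09879635] [561.5471983   88.08839316  98.87516826]
line px 9 0.589239619456041 [18.39623254  0.18919668] 3.0
```

send_rows --claw '[0,0,0,0,0,0,0]' --slide '[[0,0.3,0],[0,0,0.6],[0,0,1],[0,0,1],[0.6,1,1],[0.6,1,1],[0,0,0]]' --delta_rot '[[0,0,0],[0,0,0],[0,0,0],[0,0,0],[0,0,0],[0,0,0],[0,0,0]]'

```text
time: 17.8
ee_pos: [583.5, 159.6, 203.0]
ee_rot: [3.14, 0.006, -3.139]
contact_force: [-0.3, -0.7, -0.6]
gripper_width: 0.006
```

```bash
python3 tilt.py 10 80; python3 near.py | tail -1
```

```text
wrist 8199 slopes [ 5.0000e-03 -1.0000e-03  8.1393e+01] console 47.22987326499526 circ ((584.1127319335938, 86.8482894897461), 45.599796295166016) peg 288 [553.85198262  83.7596725   96.30031427] [554.36672163  83.29473129  94.04330942]
scene 1101 slopes [-1.0000e-02 -3.0000e-03  7.9699e+01] console 45.67312396765692 circ ((584.555419921875, 85.0592041015625), 46.1768798828125) peg 39 [556.45911343  81.62332354  94.21308677] [554.70080319  81.53598319  93.54761888]
top 700 slopes [-2.0000e-03  2.0000e-03  8.1291e+01] console 46.54975778479309 circ ((584.2980346679688, 85.71488189697266), 44.96936798095703) peg 28 [554.6433986   81.93749355  96.7214439 ] [554.82848055  81.75365314  96.28484108]
line px 8 1.2921753374689584 [18.63414987  0.42032192] 5.0
```

View pics/c10.png

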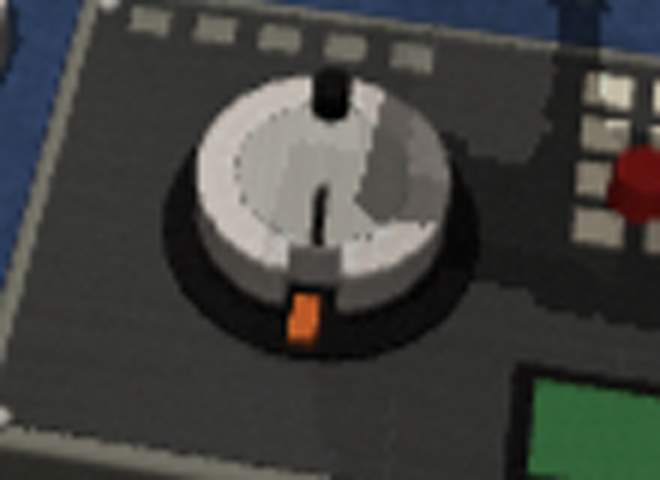

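The notch now stands over the key, and the key (293–321) lies inside the notch window (287–337): about 2 mm room on the left, 6 mm on the right, so the offset is about 1.8 mm. That's enough to press. I've now viewed 12 pictures, so the remaining checks are numeric.

send_rows --claw '[0,0,0,0,0,0,0,0,0,0,0,0]' --slide '[[0,-1,0],[0,-1,0],[0,-0.9,0],[0,0,-1],[0,0,-1],[0,0,-1],[0,0,-1],[0,0,-0.4],[0,0,-0.1],[0,0,-0.06],[0,0,-0.06],[0,0,0]]' --delta_rot '[[0,0,0],[0,0,0],[0,0,0],[0,0,0],[0,0,0],[0,0,0],[0,0,0],[0,0,0],[0,0,0],[0,0,0],[0,0,0],[0,0,0]]'

```text
time: 19.55
ee_pos: [581.5, 85.6, 85.0]
ee_rot: [3.141, 0.001, -3.141]
contact_force: [-0.3, -0.1, -0.6]
gripper_width: 0.006
```

send_rows --claw '[0,0,0,0,0]' --slide '[[0,0,-0.06],[0,0,-0.06],[0,0,-0.06],[0,0,-0.06],[0,0,0]]' --delta_rot '[[0,0,0],[0,0,0],[0,0,0],[0,0,0],[0,0,0]]'

```text
time: 20.18
ee_pos: [581.2, 85.6, 79.0]
ee_rot: [3.142, 0.0, -3.141]
contact_force: [-0.6, -0.0, 4.1]
gripper_width: 0.004
```

Contact at z≈79; carry on pressing.

send_rows --claw '[0,0,0,0,0]' --slide '[[0,0,-0.06],[0,0,-0.06],[0,0,-0.06],[0,0,-0.06],[0,0,0]]' --delta_rot '[[0,0,0],[0,0,0],[0,0,0],[0,0,0],[0,0,0]]'

```text
time: 20.8
ee_pos: [581.2, 85.6, 72.9]
ee_rot: [3.141, 0.0, -3.141]
contact_force: [-1.4, -0.2, 5.4]
gripper_width: 0.006
```

send_rows --claw '[0,0,0]' --slide '[[0,0,-0.06],[0,0,-0.03],[0,0,0]]' --delta_rot '[[0,0,0],[0,0,0],[0,0,0]]'

```text
time: 21.18
ee_pos: [581.3, 85.6, 72.2]
ee_rot: [3.142, 0.001, -3.141]
contact_force: [-4.1, 0.3, 13.5]
gripper_width: 0.005
```

send_rows --claw '[0,0,0,0,0]' --slide '[[0,0,-0.06],[0,0,-0.03],[0,0,0],[0,0,0],[0,0,0]]' --delta_rot '[[0,0,0],[0,0,0],[0,0,0],[0,0,0],[0,0,0]]'

```text
time: 21.8
ee_pos: [581.3, 85.6, 72.1]
ee_rot: [3.142, 0.002, -3.141]
contact_force: [-6.7, -0.9, 24.9]
gripper_width: 0.004
```

send_rows --claw '[0,0,0,0,0,0,0,0]' --slide '[[0,0,0.1],[0,0,0.2],[0,0,0.5],[0,0,1],[0,0,1],[0,1,1],[0,1,1],[0,1,0]]' --delta_rot '[[0,0,0],[0,0,0],[0,0,0],[0,0,0],[0,0,0],[0,0,0],[0,0,0],[0,0,0]]'

```text
time: 22.8
ee_pos: [582.9, 161.5, 190.7]
ee_rot: [3.141, 0.005, 3.141]
contact_force: [1.2, -0.2, -1.1]
gripper_width: 0.007
```

```bash
python3 tilt.py 11 72
python3 - <<'E'
from h import *
s=env.get_state();print(s['time'],s['ee_pos'],s['contact_force'])
E
```

```text
wrist 8404 slopes [ 5.000e-03 -2.000e-03  7.343e+01] console 47.22641123399174 circ ((584.0802001953125, 86.55655670166016), 45.77339553833008) peg 296 [553.79246475  83.81759718  88.35934409] [554.26622156  83.25065759  86.28057998]
scene 1087 slopes [-1.0000e-02  0.0000e+00  7.1726e+01] console 45.69947508702478 circ ((584.7197875976562, 85.25463104248047), 46.0831184387207) peg 37 [556.39728869  81.68303897  86.28974797] [555.0533554   81.56461469  85.24705164]
top 741 slopes [4.0000e-03 7.0000e-03 7.3384e+01] console 46.58029548246236 circ ((584.2203979492188, 85.60840606689453), 44.99747085571289) peg 25 [554.70526098  81.57935576  89.75025614] [555.24061058  82.26201194  89.14712654]
22.95 [581.16684247 161.21041171 188.10551054] [ 0.21266956 -0.48111632  0.37286143]
```

All three views show the dial top down by 7.9–8.0 mm and level, with the peg's position unchanged and the hand clear. I'm handing in.

```bash
python3 -c "
from cell import env
print(env.close_job())"
```

```text
the job is handed in; nothing more can be done
None
```

I pushed the dial round by its finger peg until the notch stood over the orange key, pressed it down in the middle, withdrew the hand and handed the job in. The robot clock was then at about 23 s of the 64 s allowed. The interface gives no verdict, so what follows is from my own measurements.

- **Turning:** the first push left the notch about 23° short of the key. The next two corrections overshot, about 7° past and then about 9° back. A slow final push left the notch about 2 mm off the key's centre, inside the 6 mm limit.
- **Pressing:** the dial stopped moving at a tip height of about 72 mm with 25 N on it. The top had dropped 7.9–8.0 mm in all three cameras, against 8 mm expected.
- **Final state:** the dial's slopes are 0.01 or less and its centre is within about 2 mm of the measured axis. The peg has not shifted since before the press, and contact force is near zero with the hand about 115 mm above the dial.
- **Disagreements:** close-up wrist views put the peg and dial centre up to about 10 mm off while the gripper blocked part of the view, so I trusted views taken with the hand raised. Scene and top views place the peg about 2 mm lower in y than the wrist view, and camera depths differ by 1–2 mm. All of that is near the stated calibration tolerance.
- **Not checked:** I did not measure the spare knob, screwdriver, adapter or carton at the end. The arm stayed above them or away from them throughout.

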